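# Start the second course of a toned-tile panel in running bond

### The arm

A 6-joint arm with a two-finger parallel gripper is mounted at the origin on the work surface. World frame = base frame: x ahead of the robot, y to its left, z up, the work surface at z = 0. Lengths are in m, angles in rad, forces in N, time in s.
With the tool pointing down it reaches from about 0.325 to 0.875 m from the base axis. Payload 4.4 kg.
Tool frame: the origin (TCP) lies midway between the tips of the shut fingers; the grasp point (between the pads) lies 19 mm behind it; z points along the fingers, y is the line along which they close (so a half turn about z gives the same grasp; the last joint's range is limited). The gripper opens to 85 mm and grips with 20 to 120 N. Pads are 22 mm wide; open, the fingers measure 114 mm over their backs; the gripper's body (76 mm by 85 mm) begins 54 mm behind the grasp point. The pads swing forward as they close: fully open they stand 13 mm farther back than shut.
Start: joints at [-1.466, 0.207, 1.542, -0, 1.393, -0.15], TCP at [0.145, -0.556, 0.231] pointing down, gripper open.
Joint ranges: [-2.73, 2.73], [-0.86, 2.22], [0.23, 2.46], [-1.11, 4.25], [0.08, 2.63], [-2.82, 2.82]. Speed limits (rad/s): [2.79, 2.79, 3.14, 3.14, 3.14, 3.14].

### API

Orientations are given as a unit quaternion [x, y, z, w].
In Python, from rig import env, grab_frame gives the robot as it stands.
- The arm moves only by the tool carry_out, never from a script. Its argument "deltas" is one flat list of numbers, 7 for each row, row after row: the turn, a rotation vector about the world's x, y, z in degrees, then the shift along the world's x, y, z in mm, then the opening, from 0 (shut) to 1 (fully open). A call has 1 to 5 rows; each row shifts and turns the commanded pose from where the row before left it; what a row does not reach is not made up. A row lasts 1/10 s, in which the tool goes at most 50 mm and 8.59 degrees, less where a joint would pass 70% of its speed; a pose out of reach is approached as far as the arm can. A call is refused whole if a number of a shift passes 50 or a number of a turn 8.59, either way. A call with a gripper value outside its range is refused whole. The fingers move at their own pace and stop on an object; "newtons" is the grip in N (left out, the last holds). Time passes only in rows, so rows that do not move let the fingers close. It gives the time, the measured TCP pose, the force, the opening and the grip force at its end, in the units of the state.
- env.state(): the state, without advancing time (a new reading comes with each control period).
- grab_frame(name): name is "scene" or "top" or "wrist"; returns a dict with "pixels" (384x512x3 uint8, red, green, blue), "depth" (384x512 float32, m along the optical axis (not along the pixel's ray), 0 where there is no reading), "fx", "fy", "cx", "cy" (pixels), "R" (3x3) and "t" (3): a world point X has camera coordinates R X + t. Camera axes: x right, y down, z forward; pixel columns grow to the right and rows downward; lengths in m; the calibration is good to about 2 mm. The wrist camera is an equidistant fisheye: a pixel r from the principal point sees the ray r / f radians off the axis. A picture is of the moment at which its call begins.
- env.hand_in(): hands the job in; it is judged then, once.
The state is a dict: "t": time; "joints": joint angles; "joint_velocities": joint speeds; "joint_efforts": joint torques, N m; "eef_pos": TCP position; "eef_rot": TCP orientation; "wrist_force": force on the tool from outside, world axes, zero at the start; "torque": the same for the moment, N m; "opening": finger opening in m; "gripper_force": force on a finger pad.
Only numpy, scipy, OpenCV 4.12 (cv2) and the standard library are available. Lean on these libraries where they do the work, as an engineer would, in place of code of your own. Each camera call takes 0.05 s, during which the arm holds its last target. There are 200 camera calls.

### The job

On the plywood board a first course of printed tiles is already fixed: two blue, then two brown. Start the second course in running bond on the bare, wider side of the board: lay the loose full-length blue tile beside the first course, parallel to it with a narrow joint (about 4 mm), centred on the joint between the two blue tiles, and the loose full-length brown tile likewise on the joint between the two brown ones, both flat on the board. Set the tiles down, do not drop them.

Things in the scene. Friction and masses are not known exactly. Their poses are not given: they have to be found in the camera images.
- panel: fixed plywood board, 140 (x) x 300 (y) x 12 mm; origin: centre of underside, z up; x roughly away from the robot, y to its left. First course fixed on top: four 60 x 40 x 14 mm tiles, long sides along y, 4 mm joints, centres x +35 mm, y +96, +32 (blue), -32, -96 mm (brown). Same-colour joints at y +64 and -64 mm; near edges at x +15 mm, board bare from there to -70 mm. Second-course centre: x -9 mm.
- tile_blue: loose full-length blue ceramic tile, 60 mm long (its y) x 40 mm wide (x) x 14 mm thick, about 80 g, pale twig printed on top; origin at the centre of its underside, z up. Lies flat on the white table left or right of the board, turned any way. Belongs over the joint between the two blue tiles. The half-length blue offcut (28 mm) and the full-length green tile are not wanted.
- tile_sepia: loose full-length brown ceramic tile, 60 mm long (its y) x 40 mm wide (x) x 14 mm thick, about 80 g, pale twig printed on top; origin at the centre of its underside, z up. Lies flat on the white table left or right of the board, turned any way. Belongs over the joint between the two brown tiles. The half-length brown offcut (28 mm) and the full-length green tile are not wanted.

How it is judged:
By the outcome, as a careful person would: the job done as asked, in the order asked, and still so for the second after the job is handed in, with the robot touching nothing.
It also fails if it takes over 48 s, if anything falls off the work surface, if the arm or the gripper's body presses on something with over 40 N, if the wrist force passes 120 N, or if a joint passes its speed limit or range.

## Working session

There is one attempt and no reset: what is moved stays moved. The work goes in short steps, Python scripts to look and compute and a tool call to move; the robot and the scene stay as the last step left them, time stands still between calls to the robot, and variables do not carry over. Pictures are saved under pics/ and viewed, at most 10 in all, crops included, and the job is handed in when it is done.

Besides the shell and the picture viewer there is one more tool, called as name(argument=value, ...) on one line, values as JSON. carry_out: Moves the arm, as the interface text tells. Its arguments: {"type":"object","properties":{"deltas":{"type":"array"},"newtons":{"type":"number"}},"required":["deltas"]}

```bash
mkdir -p pics; ls; python3 - <<'E'
from rig import env, grab_frame
import cv2,numpy as np
for n in("top","scene"):
    f=grab_frame(n); np.savez(f"pics/{n}0.npz",**f); cv2.imwrite(f"pics/{n}0.png",f["pixels"][:,:,::-1])
    print(n,f["fx"],f["cx"],f["cy"],np.round(f["R"],3).tolist(),f["t"])
s=env.state();print(s)
E
```

```text
pics
top 435.15868279443146 257.33120903101457 191.1199450676596 [[-0.025, -1.0, -0.005], [-0.993, 0.025, -0.119], [0.12, 0.002, -0.993]] [-0.00131133  0.49777522  1.05295551]
scene 355.0594282607216 255.6550803928557 189.14626655855494 [[-0.716, 0.698, 0.016], [0.38, 0.409, -0.83], [-0.585, -0.588, -0.558]] [ 0.35287277 -0.14408632  1.13165993]
{'t': 0.1, 'joints': array([-1.46549942e+00,  2.07384301e-01,  1.54285098e+00,  2.26128329e-05,
        1.39346689e+00, -1.50515587e-01]), 'joint_velocities': array([-0.00126089,  0.00073796, -0.00250063, -0.00083435,  0.00226845,
       -0.00012907]), 'joint_efforts': array([-3.96968380e-04, -3.84090292e+01, -2.92548770e+01, -2.28519971e-04,
        4.92048624e-03, -1.54459059e-05]), 'eef_pos': array([ 0.14540694, -0.5555966 ,  0.23019482]), 'eef_rot': array([ 9.91830846e-01,  1.27555713e-01,  3.49695559e-05, -1.05423894e-03]), 'wrist_force': array([-1.02601761, -0.16061532,  0.34138912]), 'torque': array([-0.02654761, -0.01254131,  0.02762944]), 'gripper_force': 0.0, 'opening': 0.08553360308877399}
```

View pics/top0.png

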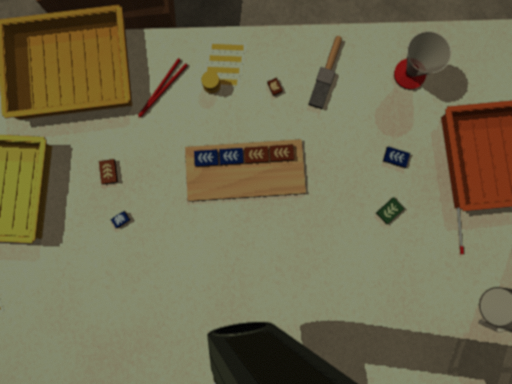

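The top view shows the board at about (246,170) with the first course along its far side. The full blue tile is at (397,157) and the full brown one at (109,171). The offcuts are at (121,219) and (276,87), and the green tile is at (390,210). Next I'll measure these and check the twig direction.

```bash
cat > h.py <<'E'
import numpy as np,cv2
def toplane(f,px,z):
    px=np.atleast_2d(px).astype(float)
    d=np.c_[(px[:,0]-f["cx"])/f["fx"],(px[:,1]-f["cy"])/f["fy"],np.ones(len(px))]
    R,t=f["R"],f["t"]; C=-R.T@t; w=d@R
    return C+w*((z-C[2])/w[:,2])[:,None]
def blob(f,seed,mask,z):
    n,l,_,_=cv2.connectedComponentsWithStats(mask.astype(np.uint8))
    i=l[seed[1],seed[0]]
    m=cv2.morphologyEx((l==i).astype(np.uint8),cv2.MORPH_CLOSE,np.ones((9,9)))
    c=max(cv2.findContours(m,cv2.RETR_EXTERNAL,cv2.CHAIN_APPROX_NONE)[0],key=cv2.contourArea)[:,0]
    P=toplane(f,c,z)[:,:2]*1000
    (x,y),(w,h),a=cv2.minAreaRect(P.astype(np.float32))
    if w>h:a+=90
    return dict(c=(round(x,1),round(y,1)),size=(round(max(w,h),1),round(min(w,h),1)),long_axis_from_y=round((a+90)%180-90,1))
E
python3 - <<'E'
from h import *
f=dict(np.load("pics/top0.npz"));im=f["pixels"]
hsv=cv2.cvtColor(im,cv2.COLOR_RGB2HSV)
for p in [(392,152),(104,166),(250,187),(205,150),(60,300),(291,146),(109,162)]: print(p,im[p[1],p[0]],hsv[p[1],p[0]])
def depthpt(u,v):
    d=f["depth"][v,u];c=np.array([(u-f["cx"])/f["fx"],(v-f["cy"])/f["fy"],1])*d
    return np.round((f["R"].T@(c-f["t"]))*1000,1)
for p in [(397,157),(109,171),(246,185),(232,156),(350,200)]: print("d",p,depthpt(*p))
tiles=[]
for (u,v) in [(397,157),(109,171),(220,156),(280,153)]:
    tiles.append(cv2.resize(im[v-24:v+24,u-32:u+32],(400,300),interpolation=cv2.INTER_CUBIC))
o=np.vstack([np.hstack(tiles[:2]),np.hstack(tiles[2:])]);cv2.imwrite("pics/c0.png",o[:,:,::-1])
E
```

```text
(392, 152) [79 88 90] [95 31 90]
(104, 166) [112  96  61] [ 21 116 112]
(250, 187) [131 105  63] [ 19 132 131]
(205, 150) [54 48 52] [160  28  54]
(60, 300) [132 135 106] [ 33  55 135]
(291, 146) [65 29 15] [  8 196  65]
(109, 162) [76 37 20] [  9 188  76]
d (397, 157) [ 577.8 -370.8   14.9]
d (109, 171) [560.3 361.7  15.5]
d (246, 185) [515.8  14.6  14.2]
d (232, 156) [588.9  48.   25.9]
d (350, 200) [ 472.3 -248.8    1.6]
```

View pics/c0.png

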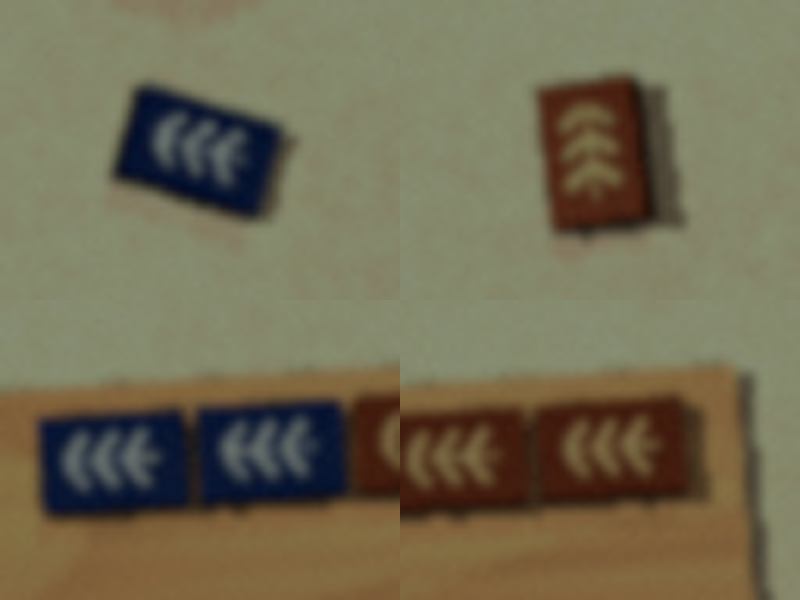

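The crop shows the loose blue twig pointing up-left and the loose brown twig pointing up (+x). The fixed twigs all point left (+y), so I'll match that. Now the poses.

```bash
cat >> h.py <<'E'
def seg(f,scale=4):
    g=dict(f);g["pixels"]=cv2.resize(f["pixels"],None,fx=scale,fy=scale,interpolation=cv2.INTER_CUBIC)
    for k in("fx","fy"):g[k]=f[k]*scale
    for k in("cx","cy"):g[k]=(f[k]+.5)*scale-.5
    p=g["pixels"].astype(float);r,gr,b=p[...,0],p[...,1],p[...,2]
    g["blue"]=(b>1.25*r)&(b>gr*1.05); g["brown"]=(r>2.0*b)&(r>1.55*gr)
    return g
E
python3 - <<'E'
from h import *
f=dict(np.load("pics/top0.npz"));g=seg(f)
def near(col,u,v,z):
    m=g[col];ys,xs=np.nonzero(m);i=np.argmin((xs-4*u)**2+(ys-4*v)**2);return blob(g,(xs[i],ys[i]),m,z)
print("blue",near("blue",390,160,.014));print("brown",near("brown",104,171,.014))
for c,u in(("blue",197),("blue",243),("brown",250),("brown",293)):print(c,near(c,u,154,.026))
E
```

```text
blue {'c': (578.6, -369.4), 'size': (59.4, 38.3), 'long_axis_from_y': -19.4}
brown {'c': (559.7, 365.0), 'size': (58.0, 39.5), 'long_axis_from_y': -82.5}
blue {'c': (586.4, 113.4), 'size': (58.6, 38.0), 'long_axis_from_y': 2.3}
blue {'c': (589.1, 51.1), 'size': (59.5, 38.1), 'long_axis_from_y': 2.1}
brown {'c': (592.9, -44.7), 'size': (125.9, 40.7), 'long_axis_from_y': 2.4}
brown {'c': (592.9, -44.7), 'size': (125.9, 40.7), 'long_axis_from_y': 2.4}
```

carry_out(deltas=[0,0,-8.5,40,17,-10,1,0,0,-8.5,40,17,-10,1,0,0,-8.5,40,17,-10,1,0,0,-8.5,40,17,-10,1,0,0,0,40,17,-10,1])

```text
t: 0.6
eef_pos: [0.3436, -0.4716, 0.1812]
eef_rot: [0.987, -0.164, -0.0, -0.0]
wrist_force: [0.3, -0.3, 0.8]
opening: 0.0856
gripper_force: 0.0
```

carry_out(deltas=[0,0,0,40,17,-10,1,0,0,0,40,17,-10,1,0,0,0,40,17,-10,1,0,0,0,40,17,-10,1,0,0,0,40,17,-10,1])

```text
t: 1.1
eef_pos: [0.5436, -0.3865, 0.1309]
eef_rot: [0.987, -0.162, -0.001, -0.0]
wrist_force: [-0.6, -0.5, -0.5]
opening: 0.0855
gripper_force: 0.0
```

carry_out(deltas=[0,0,0,33,16,-10,1,0,0,0,0,0,0,1,0,0,0,0,0,0,1])

```text
t: 1.4
eef_pos: [0.5753, -0.3706, 0.1206]
eef_rot: [0.987, -0.161, -0.001, -0.0]
wrist_force: [-0.7, 0.4, -0.1]
opening: 0.0852
gripper_force: 0.0
```

```bash
cat >> h.py <<'E'
def fish(f,px,z):
    px=np.atleast_2d(px).astype(float)
    a=np.c_[(px[:,0]-f["cx"])/f["fx"],(px[:,1]-f["cy"])/f["fy"]];r=np.linalg.norm(a,axis=1)+1e-9
    d=np.c_[a*(np.sin(r)/r)[:,None],np.cos(r)]
    R,t=f["R"],f["t"]; C=-R.T@t; w=d@R
    return C+w*((z-C[2])/w[:,2])[:,None]
def tool():
    from rig import env
    from scipy.spatial.transform import Rotation as Ro
    s=env.state();y=Ro.from_quat(s["eef_rot"]).as_matrix()
    print("tcp",np.round(s["eef_pos"]*1000,1),"tooly ang from y",round((np.degrees(np.arctan2(-y[0,1],y[1,1]))+90)%180-90,2),"z",np.round(y[:,2],3),"F",np.round(s["wrist_force"],1),"open",round(s["opening"]*1000,1),"g",round(s["gripper_force"],1),"t",s["t"])
def orth(f,cx,cy,half,z,n=600,wrist=True):
    "orthophoto of plane z, mm/px=2*half/n; up=+x, left=+y"
    k=(np.arange(n)+.5)/n*2*half-half
    X,Y=np.meshgrid(cx-k,cy-k,indexing="ij")
    P=np.stack([X/1000,Y/1000,np.full_like(X,z)],-1)@f["R"].T+f["t"]
    if wrist:
        rho=np.linalg.norm(P[...,:2],axis=-1);th=np.arctan2(rho,P[...,2]);s=th/(rho+1e-12)
    else: s=1/P[...,2]
    u=f["cx"]+f["fx"]*P[...,0]*s;v=f["cy"]+f["fy"]*P[...,1]*s
    return cv2.remap(f["pixels"],u.astype(np.float32),v.astype(np.float32),cv2.INTER_CUBIC)
def rect(o,col,cx,cy,half,seed):
    p=o.astype(float);r,g,b=p[...,0],p[...,1],p[...,2]
    m=((b>1.25*r)&(b>g*1.05)) if col=="blue" else ((r>2*b)&(r>1.55*g))
    n=len(o);s=2*half/n
    N,l,st,_=cv2.connectedComponentsWithStats(m.astype(np.uint8))
    i0=(cx+half-seed[0])/s;j0=(cy+half-seed[1])/s
    ys,xs=np.nonzero((l>0)&(st[l,4]>300));k=np.argmin((xs-j0)**2+(ys-i0)**2)
    mm=np.pad((l==l[ys[k],xs[k]]).astype(np.uint8),40);mm=cv2.morphologyEx(mm,cv2.MORPH_CLOSE,np.ones((25,25)))[40:-40,40:-40]
    mm=cv2.morphologyEx(mm,cv2.MORPH_OPEN,np.ones((9,9)))
    c=max(cv2.findContours(mm,cv2.RETR_EXTERNAL,cv2.CHAIN_APPROX_NONE)[0],key=cv2.contourArea)[:,0]
    P=np.c_[cx+half-(c[:,1]+.5)*s,cy+half-(c[:,0]+.5)*s].astype(np.float32)
    (x,y),(w,h),a=cv2.minAreaRect(P)
    if w>h:a+=90
    return np.round([x,y,max(w,h),min(w,h),(a+90)%180-90],1)
E
python3 - <<'E'
from h import *
from rig import env,grab_frame
tool();f=grab_frame("wrist");np.savez("pics/w1.npz",**f);print(f["fx"],-f["R"].T@f["t"])
o=orth(f,578,-370,75,.014);print(rect(o,"blue",578,-370,75,(578,-370)))
cv2.imwrite("pics/w1.png",np.hstack([f["pixels"][:,:,::-1][:,56:456],cv2.resize(o[:,:,::-1],(384,384))]))
E
```

```text
tcp [ 575.3 -370.6  120.6] tooly ang from y -18.57 z [-0.002  0.001 -1.   ] F [-0.7  0.4 -0.1] open 85.2 g 0.0 t 1.4
297.3186396354542 [ 0.65597779 -0.39597053  0.26331829]
[ 580.6 -370.5   59.1   41.9  -19.2]
```

View pics/w1.png

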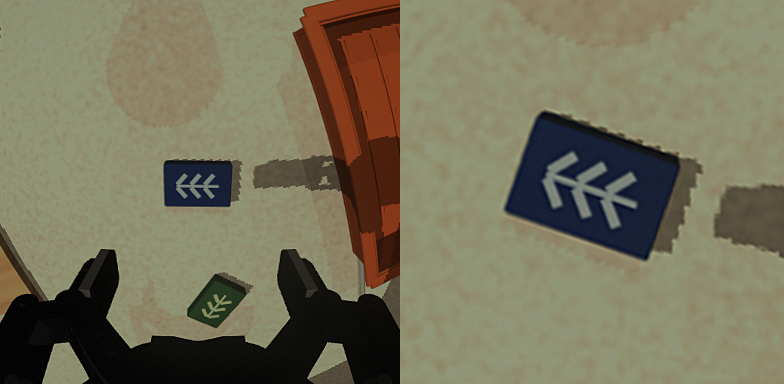

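The wrist view shows the blue tile flat at (198,185), and its orthophoto position agrees with the top view to within 2 mm. Descending to grasp across its length.

carry_out(deltas=[0,0,-0.6,4,1,-35,1,0,0,0,0,0,-35,1,0,0,0,0,0,-25,1,0,0,0,0,0,-15,1,0,0,0,0,0,-8,1])

```text
t: 1.95
eef_pos: [0.5778, -0.3712, 0.0028]
eef_rot: [0.986, -0.168, -0.001, -0.0]
wrist_force: [0.3, 0.5, -0.6]
opening: 0.0857
gripper_force: 0.0
```

```bash
python3 -c "
from h import *;tool()"
```

```text
tcp [ 577.8 -371.2    2.8] tooly ang from y -19.4 z [-0.002  0.001 -1.   ] F [ 0.3  0.5 -0.6] open 85.7 g 0.0 t 1.95
```

carry_out(deltas=[0,0,0.2,2,1,-5,1,0,0,0,0,0,0,0.8,0,0,0,0,0,0,0.65,0,0,0,0,0,0,0.5,0,0,0,0,0,0,0.5], newtons=35)

```text
t: 2.45
eef_pos: [0.5827, -0.3706, 0.001]
eef_rot: [0.986, -0.166, 0.001, 0.001]
wrist_force: [1.4, -0.1, 4.1]
opening: 0.0591
gripper_force: 39.4
```

carry_out(deltas=[0,0,0,0,0,0,0.5,0,0,0,0,0,0,0.5])

```text
t: 2.65
eef_pos: [0.5827, -0.3706, 0.0009]
eef_rot: [0.986, -0.166, 0.001, 0.001]
wrist_force: [-0.1, 0.4, 5.3]
opening: 0.0586
gripper_force: 39.6
```

carry_out(deltas=[0,0,0,0,0,10,0.5,0,0,0,0,0,25,0.5,0,0,0,0,0,35,0.5,0,0,4,-4,40,20,0.5,0,0,4,-4,45,0,0.5])

```text
t: 3.15
eef_pos: [0.576, -0.2872, 0.094]
eef_rot: [0.995, -0.097, 0.004, 0.002]
wrist_force: [0.1, -0.6, -0.8]
opening: 0.0585
gripper_force: 38.9
```

carry_out(deltas=[0,0,4,-4,45,0,0.5,0,0,4,-4,45,0,0.5,0,0,4,-4,45,0,0.5,0,0,1.5,-4,45,0,0.5,0,0,0,-4,45,0,0.5])

```text
t: 3.65
eef_pos: [0.5524, -0.0578, 0.089]
eef_rot: [1.0, 0.021, -0.0, -0.0]
wrist_force: [0.7, 0.2, -0.5]
opening: 0.0589
gripper_force: 38.9
```

carry_out(deltas=[0,0,0,-4,45,0,0.5,0,0,0,-4,45,0,0.5,0,0,0,-3,40,0,0.5,0,0,0,0,11,0,0.5,0,0,0,0,0,0,0.5])

```text
t: 4.15
eef_pos: [0.5418, 0.0828, 0.089]
eef_rot: [1.0, 0.023, -0.0, 0.0]
wrist_force: [-0.7, 0.1, -0.7]
opening: 0.0589
gripper_force: 38.9
```

```bash
python3 - <<'E'
from h import *
from rig import env,grab_frame
tool();f=grab_frame("wrist");np.savez("pics/w2.npz",**f);print(-f["R"].T@f["t"])
o=orth(f,575,80,100,.026)
cv2.imwrite("pics/w2.png",np.hstack([f["pixels"][:,:,::-1][:,56:456],cv2.resize(o[:,:,::-1],(384,384))]))
E
```

```text
tcp [541.8  82.8  89. ] tooly ang from y 2.61 z [-0.001 -0.    -1.   ] F [-0.7  0.1 -0.7] open 58.9 g 38.9 t 4.15
[0.62656319 0.0885788  0.2318379 ]
```

View pics/w2.png

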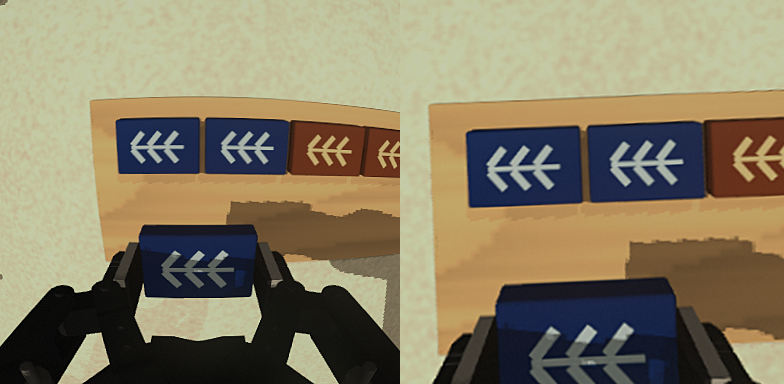

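The wrist view shows the blue tile gripped at (198,265), with both blue course tiles at (158,147) and (246,147). Next, measure the course and the held tile precisely.

```bash
cat >> h.py <<'E'
def course(f,cx,cy,seeds,col):
    o=orth(f,cx,cy,100,.026,1000);return [rect(o,col,cx,cy,100,s) for s in seeds]
E
python3 - <<'E'
from h import *
f=dict(np.load("pics/w2.npz"))
for r in course(f,575,80,[(586.4,113.4),(589.1,51.1)],"blue"):print(r)
o=orth(f,542,82,45,.102,600)
print(rect(o,"blue",542,82,45,(560,82)))
p=o.astype(int)
# profile along x (rows) at several columns away from print
for j in (130,480):print(j,[(round(542+45-(i+.5)*.15,1),p[i,j].tolist()) for i in range(60,260,8)])
cv2.imwrite("pics/o2.png",o[:,:,::-1])
E
```

```text
[588.1 115.2  58.9  40.2   2.2]
[590.8  51.8  59.5  40.    2.4]
[542.1  84.5  59.5  45.    2.8]
130 [(577.9, [183, 143, 87]), (576.7, [185, 144, 89]), (575.5, [185, 143, 89]), (574.3, [187, 144, 90]), (573.1, [187, 144, 90]), (571.9, [189, 146, 91]), (570.7, [188, 146, 90]), (569.5, [186, 142, 89]), (568.3, [185, 143, 89]), (567.1, [184, 142, 87]), (565.9, [191, 147, 91]), (564.7, [202, 158, 97]), (563.5, [72, 59, 49]), (562.3, [23, 24, 33]), (561.1, [22, 22, 32]), (559.9, [23, 24, 34]), (558.7, [22, 21, 33]), (557.5, [25, 33, 62]), (556.3, [23, 34, 73]), (555.1, [26, 36, 73]), (553.9, [25, 36, 73]), (552.7, [24, 34, 71]), (551.5, [23, 35, 72]), (550.3, [24, 35, 72]), (549.1, [24, 36, 74])]
480 [(577.9, [149, 113, 70]), (576.7, [115, 87, 53]), (575.5, [118, 89, 55]), (574.3, [118, 89, 54]), (573.1, [116, 88, 54]), (571.9, [114, 87, 53]), (570.7, [109, 82, 50]), (569.5, [101, 76, 47]), (568.3, [100, 76, 47]), (567.1, [103, 77, 47]), (565.9, [104, 79, 49]), (564.7, [104, 80, 49]), (563.5, [105, 79, 48]), (562.3, [108, 80, 48]), (561.1, [109, 82, 51]), (559.9, [115, 85, 50]), (558.7, [127, 93, 52]), (557.5, [123, 90, 51]), (556.3, [93, 71, 44]), (555.1, [19, 15, 7]), (553.9, [20, 15, 7]), (552.7, [23, 18, 13]), (551.5, [24, 19, 13]), (550.3, [23, 17, 8]), (549.1, [24, 20, 15])]
```

View pics/o2.png

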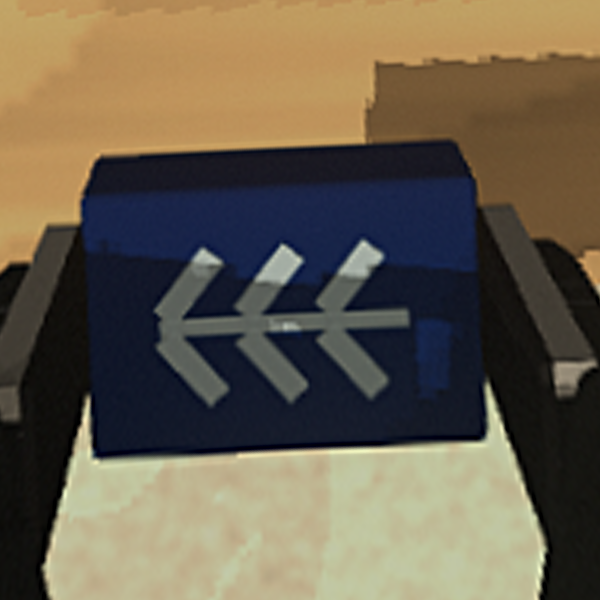

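carry_out(deltas=[0,0,-0.5,5,-2.5,-20,0.5,0,0,0,0,0,-25,0.5,0,0,0,0,0,-15,0.5,0,0,0,0,0,-10,0.5,0,0,0,0,0,0,0.5])

```text
t: 4.7
eef_pos: [0.5461, 0.0778, 0.0174]
eef_rot: [1.0, 0.016, -0.002, 0.0]
wrist_force: [-0.7, 0.1, -0.2]
opening: 0.0588
gripper_force: 38.9
```

```bash
python3 - <<'E'
from h import *
from rig import env,grab_frame
tool();f=grab_frame("wrist");np.savez("pics/w3.npz",**f);print(-f["R"].T@f["t"])
for r in course(f,575,80,[(588,115),(591,52)],"blue"):print(r)
o=orth(f,565,82,60,.026,800);cv2.imwrite("pics/w3.png",o[:600,:,::-1])
E
```

```text
tcp [546.1  77.8  17.4] tooly ang from y 1.83 z [-0.004 -0.    -1.   ] F [-0.7  0.1 -0.2] open 58.8 g 38.9 t 4.7
[0.63130398 0.08242976 0.1599971 ]
[588.7 115.7  59.8  41.1   2.4]
[591.3  52.1  59.7  41.    2.2]
```

View pics/w3.png

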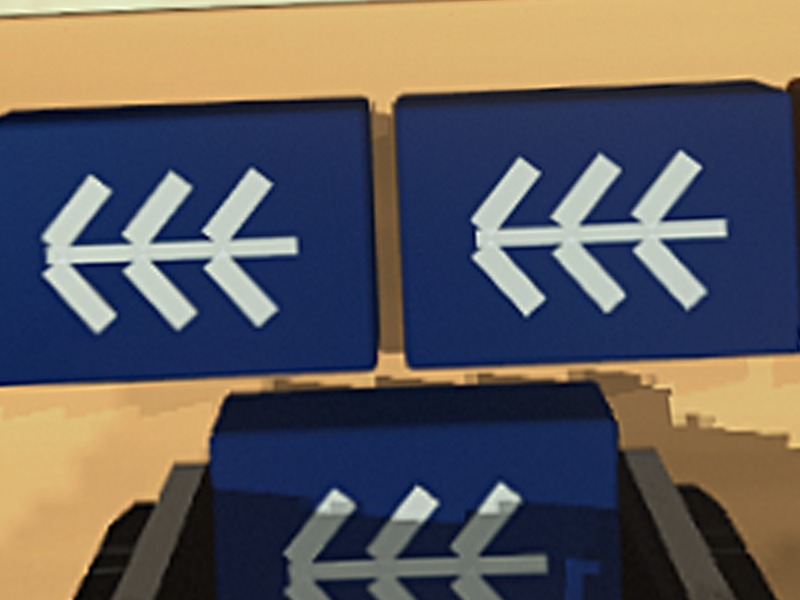

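The ortho shows the held tile's far edge at rows 418–432, centred on column 415. The blue joint is at column 391 with its near edge on row 366. So the tile needs about +3.5 mm in x, +3.3 mm in y and +0.4°.

carry_out(deltas=[0,0,0.2,1,1.5,0,0.5,0,0,0.2,2,1.8,0,0.5,0,0,0,0,0,0,0.5])

```text
t: 5.05
eef_pos: [0.5514, 0.0824, 0.02]
eef_rot: [1.0, 0.02, 0.001, 0.0]
wrist_force: [0.8, 0.3, -0.4]
opening: 0.0587
gripper_force: 38.9
```

```bash
cat > gap.py <<'E'
import sys
from h import *
from rig import env,grab_frame
from numpy.polynomial import polynomial as pl
n,jx,jy=sys.argv[1],float(sys.argv[2]),float(sys.argv[3])
tool();f=grab_frame("wrist");np.savez(f"pics/{n}.npz",**f);print(-f["R"].T@f["t"])
o=orth(f,jx-5,jy,60,.026,800);cv2.imwrite(f"pics/{n}.png",o[:600,:,::-1])
E
python3 gap.py w4 570 82
```

```text
tcp [551.4  82.4  20. ] tooly ang from y 2.34 z [ 0.002  0.    -1.   ] F [ 0.8  0.3 -0.4] open 58.7 g 38.9 t 5.05
[0.63582811 0.08768114 0.16308025]
```

View pics/w4.png

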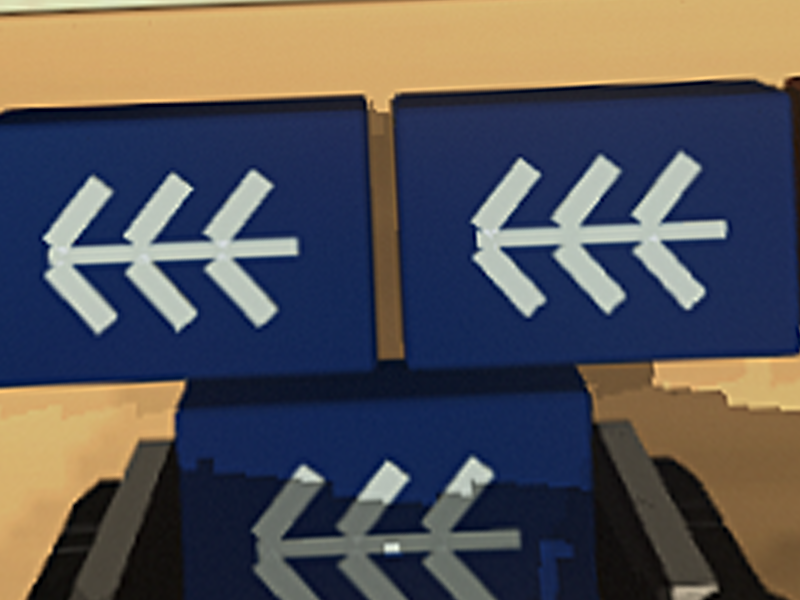

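The tile's far edge is now at rows 393–411, centred on column 385, about 0.7 mm and 1.1 mm off target. I'll automate this measurement to save pictures.

```bash
cat > gap.py <<'E'
import sys
from h import *
# usage: gap.py name col jx jy   (ortho of plane z=.026 centred on jx-5,jy, .15 mm/px)
def measure(f,col,jx,jy):
    o=orth(f,jx-5,jy,60,.026,800).astype(float);o=cv2.GaussianBlur(o,(5,5),0)
    r,g,b=o[...,0],o[...,1],o[...,2]
    S=(b-1.3*r>14) if col=="blue" else ((r>2*b)&(r>1.55*g)&(r>38))
    X=lambda i:jx+55-.15*(i+.5); Y=lambda j:jy+60-.15*(j+.5)
    # joint between course tiles, rows 300..350
    runs=[]
    for i in range(300,350,4):
        z=np.nonzero(~S[i,330:470])[0]+330
        if len(z):runs.append((z.min()+z.max())/2)
    jc=np.median(runs); jm=int(jc)
    C=[];T=[]
    for j in list(range(jm-150,jm-25))+list(range(jm+25,jm+150)):
        lo=np.nonzero(~S[335:480,j])[0]
        if len(lo)==0: continue
        e=335+lo[0];C.append((j,e))
        up=np.nonzero(S[e+3:e+140,j]&S[e+11:e+148,j])[0]
        if len(up):T.append((j,e+3+up[0]))
    def fit(P):
        P=np.array(P,float)
        for _ in range(4):
            k=np.polyfit(P[:,0],P[:,1],1);d=abs(P[:,1]-np.polyval(k,P[:,0]));P=P[d<=max(2,1.5*np.median(d))]
        return k,len(P)
    kc,nc=fit(C);kt,nt=fit(T)
    L=[];Rr=[]
    for d in range(10,30,3):
        row=int(np.polyval(kt,jm))+d
        z=np.nonzero(S[row])[0];z=z[(z>jm-280)&(z<jm+280)]
        L.append(z.min());Rr.append(z.max())
    l,rr=np.median(L),np.median(Rr);m=(l+rr)/2
    Cm=-f["R"].T@f["t"]*1000
    w=(rr-l)*.15; s=59.6/w
    Ex,Ey=X(np.polyval(kt,m)),Y(m)
    ex,ey=Cm[0]+(Ex-Cm[0])*s,Cm[1]+(Ey-Cm[1])*s
    jX,jY=X(np.polyval(kc,jc)),Y(jc)
    th=-kc[0]; ux=np.array([np.cos(th),np.sin(th)]);uy=np.array([-np.sin(th),np.cos(th)])
    tgt=np.array([jX,jY])-4*ux; sh=tgt-[ex,ey]
    ang=lambda k:round(np.degrees(np.arctan(-k[0])),2)
    print("joint",round(jX,1),round(jY,1),"edge",round(ex,1),round(ey,1),"w",round(w,1),"topz",round(Cm[2]-(Cm[2]-26)*s,1),"ang c/t",ang(kc),ang(kt),nc,nt)
    print("gap",round(4+sh@ux,2),"shift needed world",np.round(sh,2),"along course",round(sh@uy,2))
if __name__=="__main__":
    n,col,jx,jy=sys.argv[1],sys.argv[2],float(sys.argv[3]),float(sys.argv[4])
    import os
    if os.path.exists(f"pics/{n}.npz"): f=dict(np.load(f"pics/{n}.npz"))
    else:
        from rig import grab_frame
        tool();f=grab_frame("wrist");np.savez(f"pics/{n}.npz",**f)
    measure(f,col,jx,jy)
E
python3 gap.py w3 blue 570 82;python3 gap.py w4 blue 570 82
```

```text
joint 569.6 83.4 edge 564.5 79.5 w 57.8 topz 21.7 ang c/t 2.19 2.22 250 250
gap 5.19 shift needed world [1.05 3.69] along course 3.64
joint 554.9 83.6 edge 551.1 84.0 w 61.5 topz 30.2 ang c/t 1.59 2.32 21 22
gap 3.72 shift needed world [-0.27 -0.53] along course -0.52
```

```bash
python3 - <<'E'
from h import *
for n in("w3","w4"):
    f=dict(np.load(f"pics/{n}.npz"));o=orth(f,565,82,60,.026,800).astype(float);o=cv2.GaussianBlur(o,(5,5),0)
    q=(o[...,2]-1.3*o[...,0]).astype(int)
    for j in(300,520):print(n,j,q[350:450:4,j].tolist())
    print(q[440,180:230:4].tolist(),q[440,570:630:4].tolist())
E
```

```text
w3 300 [57, 59, 58, 58, 65, 63, -70, -168, -137, -81, -26, 23, 20, 20, 18, 18, 20, 20, 19, 21, 37, 49, 54, 59, 58]
w3 520 [56, 57, 65, 48, -92, -185, -154, -92, -44, 24, 22, 20, 19, 20, 19, 19, 19, 22, 38, 51, 55, 58, 58, 59, 55]
[-176, -175, -176, -176, -175, -177, -190, -105, 69, 61, 53, 52, 50] [56, 56, 57, 56, 55, 55, 54, 55, 54, 55, 57, 49, -37, -123, -114]
w4 300 [58, 58, 58, 58, 58, 53, 37, 23, 20, 22, 22, 23, 22, 31, 46, 53, 58, 60, 61, 60, 59, 58, 59, 58, 57]
w4 520 [57, 55, 57, 49, 30, 18, 17, 20, 20, 19, 23, 37, 48, 54, 58, 56, 56, 56, 57, 56, 57, 56, 55, 55, 58]
[60, 55, 56, 56, 55, 56, 56, 55, 55, 57, 56, 57, 56] [56, 53, 54, 56, 54, 22, -8, -7, -15, -34, -38, -36, -35, -34, -36]
```

```bash
sed -i 's/b-1.3\*r>14/b-1.3*r>38/' gap.py; python3 - <<'E'
s=open('gap.py').read()
s=s.replace("z=np.nonzero(S[row])[0];z=z[(z>jm-280)&(z<jm+280)]\n        L.append(z.min());Rr.append(z.max())",
"z=np.nonzero(~S[row])[0];k0=jm+OFF;a=z[z<k0];c=z[z>k0]\n        L.append(a.max()+1 if len(a) else 0);Rr.append(c.min()-1 if len(c) else 799)")
s=s.replace("def measure","OFF=60\ndef measure",1)
open('gap.py','w').write(s)
E
python3 gap.py w3 blue 570 82;python3 gap.py w4 blue 570 82
```

```text
joint 569.7 83.5 edge 562.0 80.1 w 60.4 topz 27.9 ang c/t 2.19 2.18 250 250
gap 7.86 shift needed world [3.74 3.26] along course 3.12
joint 569.3 83.6 edge 567.3 84.7 w 61.6 topz 30.6 ang c/t 2.26 2.61 250 250
gap 2.04 shift needed world [-1.92 -1.24] along course -1.16
```

carry_out(deltas=[0,0,-0.2,-1.5,-1.2,0,0.5,0,0,0,0,0,-2,0.5,0,0,0,0,0,0,0.5,0,0,0,0,0,0,0.5])

```text
t: 5.5
eef_pos: [0.5488, 0.0809, 0.0169]
eef_rot: [1.0, 0.018, -0.0, -0.0]
wrist_force: [0.5, -0.8, -0.2]
opening: 0.0588
gripper_force: 38.9
```

```bash
python3 gap.py w5 blue 570 82
```

```text
tcp [548.8  80.9  16.9] tooly ang from y 2.11 z [-0.  0. -1.] F [ 0.5 -0.8 -0.2] open 58.8 g 38.9 t 5.5
joint 569.3 83.5 edge 564.8 83.2 w 60.3 topz 27.6 ang c/t 2.36 2.36 250 250
gap 4.57 shift needed world [0.56 0.18] along course 0.16
```

carry_out(deltas=[0,0,0,0.4,0.2,-1,0.5,0,0,0,0,0,-1,0.5,0,0,0,0,0,0,0.5,0,0,0,0,0,0,0.5])

```text
t: 5.95
eef_pos: [0.5493, 0.0811, 0.015]
eef_rot: [1.0, 0.018, -0.0, -0.0]
wrist_force: [0.6, 0.9, -0.5]
opening: 0.0591
gripper_force: 38.9
```

```bash
python3 gap.py w6 blue 570 82
```

```text
tcp [549.3  81.1  15. ] tooly ang from y 2.11 z [-0.  0. -1.] F [ 0.6  0.9 -0.5] open 59.1 g 38.9 t 5.95
joint 569.3 83.5 edge 565.2 83.3 w 59.4 topz 25.6 ang c/t 2.24 2.38 250 250
gap 4.11 shift needed world [0.11 0.08] along course 0.07
```

carry_out(deltas=[0,0,0,0,0,-1,0.5,0,0,0,0,0,0,0.5])

```text
t: 6.2
eef_pos: [0.5493, 0.0811, 0.0139]
eef_rot: [1.0, 0.018, -0.0, 0.0]
wrist_force: [0.0, 0.1, -0.8]
opening: 0.0586
gripper_force: 38.9
```

carry_out(deltas=[0,0,0,0,0,-1,0.5,0,0,0,0,0,0,0.5])

```text
t: 6.4
eef_pos: [0.5494, 0.0811, 0.013]
eef_rot: [1.0, 0.018, 0.0, -0.0]
wrist_force: [-0.5, 1.1, -0.9]
opening: 0.0588
gripper_force: 38.9
```

carry_out(deltas=[0,0,0,0,0,-1,0.5,0,0,0,0,0,0,0.5])

```text
t: 6.6
eef_pos: [0.5495, 0.0811, 0.0129]
eef_rot: [1.0, 0.018, -0.0, 0.0]
wrist_force: [-2.2, 1.1, 4.6]
opening: 0.0589
gripper_force: 39.5
```

```bash
python3 gap.py w7 blue 570 82
```

```text
tcp [549.5  81.1  12.9] tooly ang from y 2.11 z [-0. -0. -1.] F [-2.2  1.1  4.6] open 58.9 g 39.5 t 6.6
joint 569.3 83.5 edge 565.3 83.4 w 58.5 topz 23.6 ang c/t 2.29 2.36 250 250
gap 4.02 shift needed world [ 0.02 -0.03] along course -0.04
```

```bash
python3 - <<'E'
from h import *
f=dict(np.load("pics/w7.npz"));print(-f["R"].T@f["t"])
o=orth(f,560,82,50,.026,800);cv2.imwrite("pics/w7.png",o[100:700,:,::-1])
E
```

```text
[0.63417443 0.08609171 0.15580955]
```

View pics/w7.png

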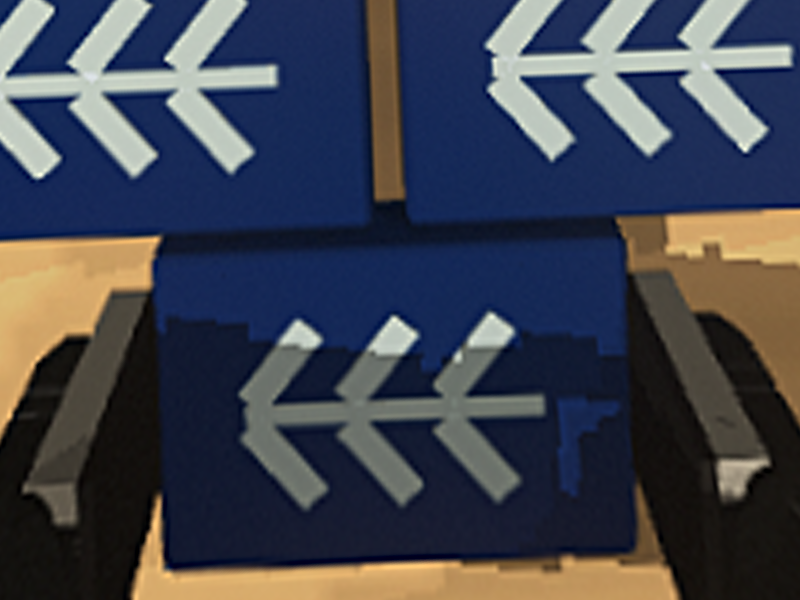

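The wrist ortho at contact shows the tile's far edge at rows 237–257 and the course's near edge around row 224. Comparing twig stems (rows 70 and 408) gives a centre distance of about 42 mm, so the joint is roughly 2 mm too tight, while along the course it is centred. I'll lift slightly, move back 1.7 mm and set down again.

carry_out(deltas=[0,0,0,0,0,3,0.5,0,0,0,-1.7,0.1,0,0.5,0,0,0,0,0,0,0.5,0,0,0,0,0,-1.2,0.5,0,0,0,0,0,0,0.5])

```text
t: 7.15
eef_pos: [0.5473, 0.0812, 0.0135]
eef_rot: [1.0, 0.018, -0.0, -0.0]
wrist_force: [0.3, -0.1, -1.1]
opening: 0.059
gripper_force: 38.9
```

carry_out(deltas=[0,0,0,0,0,-1,0.5,0,0,0,0,0,0,0.5])

```text
t: 7.35
eef_pos: [0.5477, 0.0812, 0.013]
eef_rot: [1.0, 0.018, 0.0, 0.0]
wrist_force: [-1.0, -0.0, 1.5]
opening: 0.0585
gripper_force: 39.1
```

```bash
python3 gap.py w8 blue 570 82
```

```text
tcp [547.7  81.2  13. ] tooly ang from y 2.11 z [ 0. -0. -1.] F [-1.  -0.   1.5] open 58.5 g 39.1 t 7.35
joint 569.3 83.5 edge 563.6 83.4 w 58.5 topz 23.6 ang c/t 2.27 2.37 250 250
gap 5.67 shift needed world [ 1.67 -0.03] along course -0.1
```

carry_out(deltas=[0,0,0,0,0,0,0.74,0,0,0,0,0,0,0.8,0,0,0,0,0,0,0.85,0,0,0,0,0,10,0.88,0,0,0,0,0,20,0.88])

```text
t: 7.9
eef_pos: [0.5459, 0.0812, 0.0419]
eef_rot: [1.0, 0.018, -0.002, -0.0]
wrist_force: [0.2, 0.0, 0.5]
opening: 0.0751
gripper_force: 0.0
```

carry_out(deltas=[0,0,0,0,0,30,0.95,0,0,0,-20,0,30,1,0,0,0,-30,0,0,1,0,0,0,0,0,0,1])

```text
t: 8.3
eef_pos: [0.4946, 0.0815, 0.1037]
eef_rot: [1.0, 0.019, -0.001, -0.0]
wrist_force: [-0.9, 0.0, -0.3]
opening: 0.0853
gripper_force: 0.0
```

```bash
python3 - <<'E'
from h import *
from rig import grab_frame
tool();f=grab_frame("wrist");np.savez("pics/w9.npz",**f);print(-f["R"].T@f["t"])
o=orth(f,565,82,75,.026,1000)
for s in[(588,115),(591,52),(545,82)]:print(rect(o,"blue",565,82,75,s))
cv2.imwrite("pics/w9.png",cv2.resize(o,(600,600))[:,:,::-1])
E
```

```text
tcp [494.6  81.5 103.7] tooly ang from y 2.14 z [-0.002  0.    -1.   ] F [-0.9  0.  -0.3] open 85.3 g 0.0 t 8.3
[0.57957293 0.08649583 0.24643979]
[587.7 115.6  59.3  39.2   2.3]
[590.3  52.1  59.6  39.2   2.4]
[545.7  82.7  59.3  39.8   2.2]
```

View pics/w9.png

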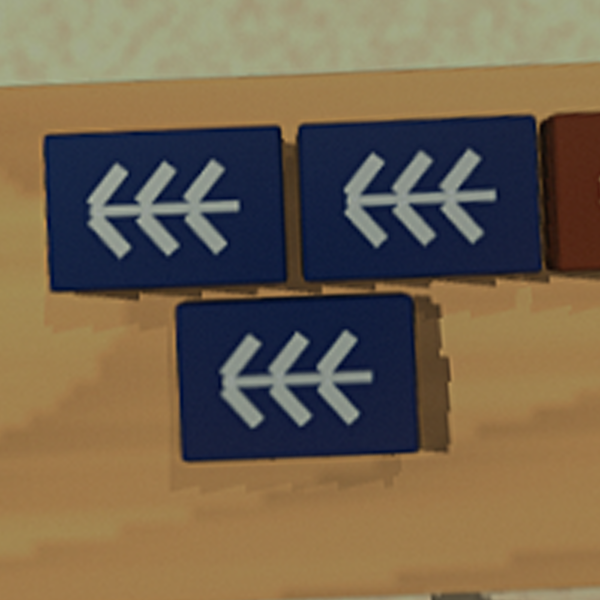

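The blue tile is set flat with its stem at (297,378). Its centre distance from the course is 43.3–44 mm, so the joint is about 4 mm, and it is within 0.6 mm of centred on the blue joint. Now the brown tile.

carry_out(deltas=[0,0,8.5,6,25,0,1,0,0,8.5,6,25,0,1,0,0,8.5,6,25,0,1,0,0,8.5,6,25,0,1,0,0,8.5,6,25,0,1])

```text
t: 8.85
eef_pos: [0.5288, 0.2073, 0.1028]
eef_rot: [0.924, 0.382, 0.0, 0.0]
wrist_force: [1.2, 0.4, -0.4]
opening: 0.0855
gripper_force: 0.0
```

carry_out(deltas=[0,0,8.5,6,25,0,1,0,0,8.5,6,25,0,1,0,0,8.5,6,25,0,1,0,0,8.5,6,25,0,1,0,0,8.5,6,25,0,1])

```text
t: 9.35
eef_pos: [0.5587, 0.3325, 0.1026]
eef_rot: [0.723, 0.691, 0.0, 0.0]
wrist_force: [0.4, -0.2, 0.4]
opening: 0.085
gripper_force: 0.0
```

carry_out(deltas=[0,0,8.5,6,25,0,1,0,0,1.7,0,8,0,1,0,0,0,0,0,0,1,0,0,0,0,0,0,1])

```text
t: 9.75
eef_pos: [0.5635, 0.3634, 0.1023]
eef_rot: [0.661, 0.75, -0.001, 0.0]
wrist_force: [0.8, 0.2, 0.0]
opening: 0.0855
gripper_force: 0.0
```

```bash
python3 - <<'E'
from h import *
from rig import grab_frame
tool();f=grab_frame("wrist");np.savez("pics/b1.npz",**f);print(-f["R"].T@f["t"])
o=orth(f,560,365,75,.014,1000);print(rect(o,"brown",560,365,75,(560,365)))
g=o.astype(int);print(g[500,500],g[500,350:700:15].tolist())
E
```

```text
tcp [563.5 363.4 102.3] tooly ang from y -82.8 z [-0.001 -0.001 -1.   ] F [0.8 0.2 0. ] open 85.5 g 0.0 t 9.75
[0.55284251 0.44961114 0.24518433]
[560.8 369.8  59.5  42.1 -82.6]
[64 28 15] [[67, 33, 19], [68, 32, 18], [69, 34, 19], [68, 32, 20], [139, 119, 75], [138, 118, 76], [121, 97, 60], [69, 34, 21], [79, 47, 27], [133, 112, 71], [64, 28, 15], [66, 30, 17], [80, 51, 30], [140, 119, 76], [65, 28, 15], [69, 34, 19], [69, 34, 19], [65, 32, 17], [80, 73, 58], [142, 137, 108], [140, 137, 108], [139, 138, 108], [139, 143, 111], [138, 136, 107]]
```

carry_out(deltas=[0,0,0.2,-2.7,4.6,-35,1,0,0,0,0,0,-30,1,0,0,0,0,0,-20,1,0,0,0,0,0,-10,1,0,0,0,0,0,-4,1])

```text
t: 10.3
eef_pos: [0.5603, 0.3675, 0.0026]
eef_rot: [0.66, 0.751, -0.001, -0.0]
wrist_force: [-0.1, 0.4, 0.1]
opening: 0.0852
gripper_force: 0.0
```

carry_out(deltas=[0,0,0,0,0,0,1])

```text
t: 10.4
eef_pos: [0.5613, 0.3683, 0.0042]
eef_rot: [0.66, 0.752, 0.0, 0.0]
wrist_force: [0.6, 0.4, 0.5]
opening: 0.085
gripper_force: 0.0
```

carry_out(deltas=[0,0,0,0,0,-2.5,0.9,0,0,0,0,0,0,0.8,0,0,0,0,0,0,0.65,0,0,0,0,0,0,0.5,0,0,0,0,0,0,0.5])

```text
t: 10.9
eef_pos: [0.562, 0.3693, 0.0028]
eef_rot: [0.659, 0.752, 0.001, 0.0]
wrist_force: [0.5, -0.6, 4.9]
opening: 0.0588
gripper_force: 38.6
```

carry_out(deltas=[0,0,0,0,0,0,0.5,0,0,0,0,0,0,0.5])

```text
t: 11.1
eef_pos: [0.562, 0.3693, 0.0028]
eef_rot: [0.659, 0.752, 0.001, 0.0]
wrist_force: [-0.1, -0.6, 5.7]
opening: 0.0589
gripper_force: 38.7
```

carry_out(deltas=[0,0,0,0,0,10,0.5,0,0,0,0,0,30,0.5,0,0,0,0,0,35,0.5,0,0,8.5,-2,-30,15,0.5,0,0,8.5,-2,-42,0,0.5])

```text
t: 11.6
eef_pos: [0.5592, 0.2988, 0.0955]
eef_rot: [0.537, 0.844, 0.003, 0.002]
wrist_force: [0.6, -0.8, -1.5]
opening: 0.0587
gripper_force: 38.1
```

carry_out(deltas=[0,0,8.5,-2,-42,0,0.5,0,0,8.5,-2,-42,0,0.5,0,0,8.5,-2,-42,0,0.5,0,0,8.5,-2,-42,0,0.5,0,0,8.5,-2,-42,0,0.5])

```text
t: 12.1
eef_pos: [0.546, 0.0864, 0.0912]
eef_rot: [0.198, 0.98, -0.0, -0.001]
wrist_force: [-0.1, 0.0, -0.8]
opening: 0.059
gripper_force: 38.1
```

carry_out(deltas=[0,0,8.5,-2,-42,0,0.5,0,0,8.5,0,-42,0,0.5,0,0,8.4,0,-42,0,0.5,0,0,0,0,-7,0,0.5,0,0,0,0,0,0,0.5])

```text
t: 12.6
eef_pos: [0.5448, -0.0434, 0.0912]
eef_rot: [-0.012, 1.0, 0.0, -0.0]
wrist_force: [0.6, 0.3, -1.3]
opening: 0.0586
gripper_force: 38.1
```

```bash
python3 - <<'E'
from h import *
from rig import grab_frame
tool();f=grab_frame("wrist");np.savez("pics/b2.npz",**f);C=-f["R"].T@f["t"]*1000;print(C)
for r in course(f,575,-45,[(593,-13),(596,-76)],"brown"):print(r)
E
```

```text
tcp [544.8 -43.4  91.2] tooly ang from y 1.36 z [-0.001  0.    -1.   ] F [ 0.6  0.3 -1.3] open 58.6 g 38.1 t 12.6
[459.88262921 -43.65313738 234.20327656]
[592.4 -43.9 123.4  70.9   1.4]
[592.4 -43.9 123.4  70.9   1.4]
```

carry_out(deltas=[0,0,1,1.5,-2.5,-20,0.5,0,0,0,0,0,-25,0.5,0,0,0,0,0,-15,0.5,0,0,0,0,0,-11,0.5,0,0,0,0,0,0,0.5])

```text
t: 13.15
eef_pos: [0.5451, -0.0434, 0.0185]
eef_rot: [-0.023, 1.0, 0.001, -0.002]
wrist_force: [-0.1, -0.3, -0.7]
opening: 0.0589
gripper_force: 38.1
```

carry_out(deltas=[0,0,0,0,0,0,0.5])

```text
t: 13.25
eef_pos: [0.547, -0.0443, 0.0206]
eef_rot: [-0.023, 1.0, -0.0, 0.0]
wrist_force: [0.1, 0.3, -1.7]
opening: 0.0586
gripper_force: 38.1
```

```bash
python3 - <<'E'
from h import *
from rig import grab_frame
tool();f=grab_frame("wrist");np.savez("pics/b3.npz",**f);C=-f["R"].T@f["t"]*1000;print(C)
o=orth(f,570,-45,60,.026,800);cv2.imwrite("pics/b3.png",o[:,:,::-1][100:700])
E
```

```text
tcp [547.  -44.3  20.6] tooly ang from y 2.64 z [ 0. -0. -1.] F [ 0.1  0.3 -1.7] open 58.6 g 38.1 t 13.25
[462.08298346 -46.36207398 163.49107171]
```

View pics/b3.png

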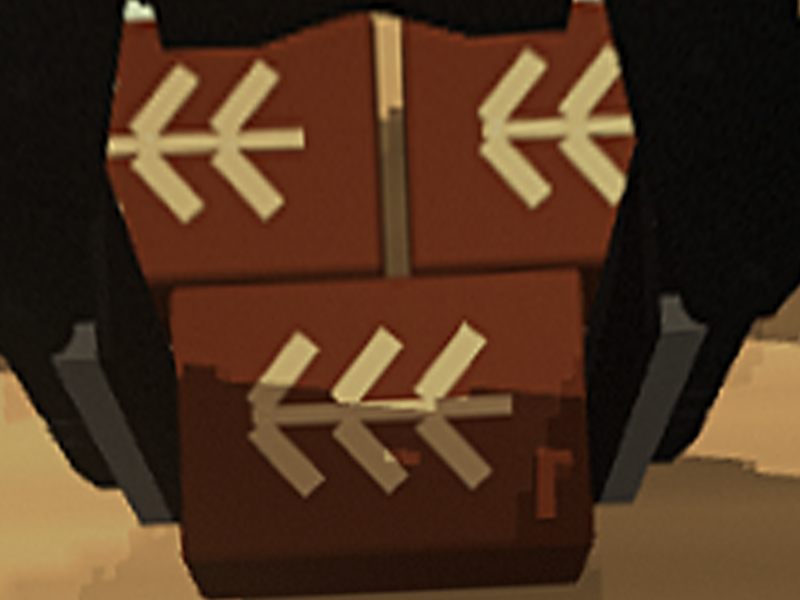

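The ortho shows the held brown tile's stem from (253,412) to (512,404), and the course stems ending at (303,139) and (483,131) either side of the joint. Corrected for height, the tile needs about +0.4 mm in x and −3 mm in y. I'll use the stem tails as an automatic feature from here.

carry_out(deltas=[0,0,0,0.2,-1.5,0,0.5,0,0,0,0.2,-1.5,0,0.5,0,0,0,0,0,-2,0.5,0,0,0,0,0,0,0.5,0,0,0,0,0,0,0.5])

```text
t: 13.8
eef_pos: [0.547, -0.0478, 0.0183]
eef_rot: [-0.023, 1.0, 0.0, -0.0]
wrist_force: [0.4, 0.2, -1.2]
opening: 0.0588
gripper_force: 38.1
```

```bash
cat > tail.py <<'E'
import sys,os
from h import *
n=sys.argv[1]
if os.path.exists(f"pics/{n}.npz"): f=dict(np.load(f"pics/{n}.npz"))
else:
    from rig import grab_frame
    tool();f=grab_frame("wrist");np.savez(f"pics/{n}.npz",**f)
C=-f["R"].T@f["t"]*1000
o=cv2.GaussianBlur(orth(f,570,-45,60,.026,800).astype(np.float32),(5,5),0)
m=((o[...,2]/o[...,0]>.42)&(o[...,0]>60)&(o[...,1]/o[...,0]>.7)).astype(np.uint8)
N,l,st,ce=cv2.connectedComponentsWithStats(m)
def near(c,r):
    ys,xs=np.nonzero((l>0)&(st[l,4]>1500));k=np.argmin((xs-c)**2+(ys-r)**2);return l==l[ys[k],xs[k]]
def tail(mm):
    ys,xs=np.nonzero(mm);e=xs.max();q=(xs>e-40)&(xs<e-5);return e,ys[q].mean()+np.polyfit(xs[q],ys[q],1)[0]*22
P=lambda c,r:np.array([630-.15*(r+.5),15-.15*(c+.5)])
A=near(250,240);H=near(400,508)
ca,ch=tail(A),tail(H);hx=np.nonzero(H)[1];L=(hx.max()-hx.min())*.15
a,h=P(*ca),P(*ch)
print("tails",ca,ch,"L",L)
for tz in map(float,sys.argv[2:]):
    s=(C[2]-tz)/(C[2]-26);hh=C[:2]+(h-C[:2])*s;th=np.radians(2.4)
    d=hh-a;ux=np.array([np.cos(th),np.sin(th)]);uy=np.array([-ux[1],ux[0]])
    ex,ey=-44-d@ux,-32-d@uy
    print(tz,"need x',y'",round(ex,2),round(ey,2),"world",np.round(ex*ux+ey*uy,2),"L*s",round(L*s,2))
E
python3 tail.py b3 30.8;python3 tail.py b4 28 29 30
```

```text
tails (np.int64(303), np.float64(243.63233090798167)) (np.int64(511), np.float64(507.94081616404884)) L 39.449999999999996
30.8 need x',y' 0.09 -3.16 world [ 0.22 -3.15] L*s 38.07
tcp [547.  -47.8  18.3] tooly ang from y 2.59 z [-0.  0. -1.] F [ 0.4  0.2 -1.2] open 58.8 g 38.1 t 13.8
tails (np.int64(304), np.float64(245.81489983508231)) (np.int64(532), np.float64(520.0898819604665)) L 38.699999999999996
28.0 need x',y' -0.15 0.17 world [-0.15  0.16] L*s 38.13
29.0 need x',y' 0.51 0.03 world [0.51 0.05] L*s 37.84
30.0 need x',y' 1.17 -0.11 world [ 1.18 -0.06] L*s 37.56tail.py:10: RuntimeWarning: invalid value encountered in divide
  m=((o[...,2]/o[...,0]>.42)&(o[...,0]>60)&(o[...,1]/o[...,0]>.7)).astype(np.uint8)
tail.py:10: RuntimeWarning: invalid value encountered in divide
  m=((o[...,2]/o[...,0]>.42)&(o[...,0]>60)&(o[...,1]/o[...,0]>.7)).astype(np.uint8)
```

carry_out(deltas=[0,0,0,0.2,0,-1,0.5,0,0,0,0,0,-1,0.5,0,0,0,0,0,0,0.5])

```text
t: 14.15
eef_pos: [0.5471, -0.0477, 0.0161]
eef_rot: [-0.023, 1.0, 0.0, -0.0]
wrist_force: [-0.3, -0.3, -1.7]
opening: 0.0588
gripper_force: 38.1
```

carry_out(deltas=[0,0,0,0,0,-1,0.5,0,0,0,0,0,0,0.5])

```text
t: 14.35
eef_pos: [0.5472, -0.0477, 0.0152]
eef_rot: [-0.023, 1.0, 0.0, -0.0]
wrist_force: [0.4, -0.2, -0.5]
opening: 0.0586
gripper_force: 38.1
```

```bash
python3 -W ignore tail.py b5 26 27 28
```

```text
tcp [547.2 -47.7  15.2] tooly ang from y 2.61 z [-0.  0. -1.] F [ 0.4 -0.2 -0.5] open 58.6 g 38.1 t 14.35
tails (np.int64(303), np.float64(241.67841780833058)) (np.int64(529), np.float64(533.1583079615363)) L 37.8
26.0 need x',y' 1.1 0.04 world [1.1  0.09] L*s 37.8
27.0 need x',y' 1.76 -0.1 world [ 1.76 -0.03] L*s 37.51
28.0 need x',y' 2.42 -0.24 world [ 2.43 -0.14] L*s 37.23
```

carry_out(deltas=[0,0,0,0.8,0,0,0.5,0,0,0,0,0,-0.7,0.5,0,0,0,0,0,0,0.5])

```text
t: 14.7
eef_pos: [0.5484, -0.0478, 0.0148]
eef_rot: [-0.023, 1.0, -0.0, 0.0]
wrist_force: [0.8, 0.2, -0.9]
opening: 0.0588
gripper_force: 38.1
```

```bash
python3 -W ignore tail.py b6 26 26.5; python3 -W ignore tail.py b6b 26
```

```text
tcp [548.4 -47.8  14.8] tooly ang from y 2.6 z [ 0. -0. -1.] F [ 0.8  0.2 -0.9] open 58.8 g 38.1 t 14.7
tails (np.int64(304), np.float64(239.65685565913049)) (np.int64(530), np.float64(526.2466659609806)) L 37.8
26.0 need x',y' 0.37 0.07 world [0.37 0.09] L*s 37.8
26.5 need x',y' 0.7 0.0 world [0.7  0.03] L*s 37.66
tcp [548.4 -47.8  14.8] tooly ang from y 2.6 z [ 0.001 -0.    -1.   ] F [ 1.2  0.5 -0.5] open 58.7 g 38.1 t 14.75
tails (np.int64(304), np.float64(239.72960162042872)) (np.int64(530), np.float64(526.2748140468345)) L 37.8
26.0 need x',y' 0.36 0.07 world [0.36 0.09] L*s 37.8
```

carry_out(deltas=[0,0,0,0.2,0,-0.7,0.5,0,0,0,0,0,0,0.5])

```text
t: 15.0
eef_pos: [0.5484, -0.0478, 0.0147]
eef_rot: [-0.023, 1.0, -0.0, -0.0]
wrist_force: [-1.5, -0.1, 5.0]
opening: 0.0584
gripper_force: 38.7
```

carry_out(deltas=[0,0,0,0,0,-0.7,0.5,0,0,0,0,0,0,0.5])

```text
t: 15.2
eef_pos: [0.5484, -0.0478, 0.0147]
eef_rot: [-0.023, 1.0, 0.0, -0.0]
wrist_force: [-4.0, -0.4, 9.7]
opening: 0.0589
gripper_force: 39.2
```

carry_out(deltas=[0,0,0,0,0,0.7,0.5,0,0,0,0,0,0.5,0.5,0,0,0,0,0,0,0.5])

```text
t: 15.5
eef_pos: [0.5484, -0.0478, 0.0147]
eef_rot: [-0.023, 1.0, -0.0, 0.0]
wrist_force: [-1.4, 0.9, 4.1]
opening: 0.0587
gripper_force: 38.6
```

```bash
python3 -W ignore tail.py b7 26
```

```text
tcp [548.4 -47.8  14.7] tooly ang from y 2.61 z [ 0. -0. -1.] F [-1.4  0.9  4.1] open 58.7 g 38.6 t 15.5
tails (np.int64(304), np.float64(239.9307705965356)) (np.int64(530), np.float64(526.5576784806512)) L 37.8
26.0 need x',y' 0.38 0.07 world [0.37 0.09] L*s 37.8
```

carry_out(deltas=[0,0,0,0,0,0,0.74,0,0,0,0,0,0,0.8,0,0,0,0,0,0,0.85,0,0,0,0,0,10,0.88,0,0,0,0,0,20,0.88])

```text
t: 16.05
eef_pos: [0.5466, -0.0473, 0.0434]
eef_rot: [-0.023, 1.0, 0.001, -0.002]
wrist_force: [0.9, -0.4, 0.0]
opening: 0.0752
gripper_force: 0.0
```

carry_out(deltas=[0,0,0,0,0,35,0.95,0,0,0,20,0,40,1,0,0,0,45,0,0,1,0,0,0,45,20,0,1,0,0,0,0,0,0,1])

```text
t: 16.55
eef_pos: [0.6633, -0.0262, 0.1201]
eef_rot: [-0.024, 1.0, 0.0, 0.003]
wrist_force: [-0.2, -0.1, -0.2]
opening: 0.0854
gripper_force: 0.0
```

```bash
python3 - <<'E'
from h import *
from rig import grab_frame
tool();f=grab_frame("wrist");np.savez("pics/e1.npz",**f);print(-f["R"].T@f["t"])
o=orth(f,570,20,130,.026,1300)
for c,s in[("blue",(588,115)),("blue",(590,52)),("blue",(545,82)),("brown",(594,-13)),("brown",(596,-76)),("brown",(550,-46))]:print(c,rect(o,c,570,20,130,s))
q=cv2.GaussianBlur(o.astype(np.float32),(5,5),0)+1
m=((q[...,2]/q[...,0]>.42)&(q[...,0]>50)&(q[...,1]/q[...,0]>.7)).astype(np.uint8)
N,l,st,ce=cv2.connectedComponentsWithStats(m)
for k in range(1,N):
    if 900<st[k,4]<12000:print("twig",st[k,4],np.round([700-.2*(ce[k,1]+.5),150-.2*(ce[k,0]+.5)],1),st[k,2:4]*.2)
d=f["depth"];print("depth",d.max())
g=grab_frame("top");G=seg(g)
def near(col,x,y,z):
    p=g["R"]@np.array([x/1000,y/1000,z])+g["t"];u=G["fx"]*p[0]/p[2]+G["cx"];v=G["fy"]*p[1]/p[2]+G["cy"]
    mm=G[col];ys,xs=np.nonzero(mm);i=np.argmin((xs-u)**2+(ys-v)**2);return blob(G,(xs[i],ys[i]),mm,z)
print(near("blue",544,80,.026));print(near("brown",549,-46,.026))
E
```

```text
tcp [663.3 -26.2 120.1] tooly ang from y 2.71 z [ 0.005  0.001 -1.   ] F [-0.2 -0.1 -0.2] open 85.4 g 0.0 t 16.55
[ 0.57759326 -0.0284154   0.26257395]
blue [587.4  82.  125.2  38.5   2.4]
blue [587.4  82.  125.2  38.5   2.4]
blue [544.2  80.2  63.   38.8   1.9]
brown [591.1 -12.4  59.9  39.5   2.4]
brown [594.1 -75.7  60.5  40.    2.4]
brown [549.8 -46.3  59.8  40.    2.6]
twig 11186 [594.3 -75. ] [38.  25.4]
twig 11361 [591.7 -10.9] [38.2 25.2]
twig 10971 [549.5 -45.4] [37.8 25.2]
depth 1.5608445
{'c': (585.9, 129.7), 'size': (37.7, 26.5), 'long_axis_from_y': 89.6}
{'c': (544.6, -70.2), 'size': (28.0, 16.3), 'long_axis_from_y': 88.3}
```

```bash
python3 -c "
from rig import env;print(env.hand_in())"
```

```text
the job is handed in; nothing more can be done
None
```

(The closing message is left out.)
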